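# Set the stroke-stop dial of a sole press and confirm it

### The job

Set the press's stroke stop: push the dial round by its finger stud, gently and without pinching or lifting it, until its index mark lines up with the long scale line that has the cone-shaped peg behind it (not the flat ring), and let go of it. Then press the small push button all the way down to confirm the setting and let it come up again. Do not press the wide mushroom button, and leave the loose things around where they are.

Things in the scene. Friction and masses are not known exactly. Their poses are not given: they have to be found in the camera images.
- stop_unit: the fixed dial unit: round grey housing, 244 mm across, top 40 mm above the table; a graduated ring (164 mm across) rises to 44 mm. Origin: on the dial's vertical axis, at table height; z up. It stands anywhere in the middle of the table turned up to 46 deg either way. In its frame the two long scale lines lie at +75 and -75 deg from its x axis; short lines every 7.5 deg
- dial (a joint): angle of the aluminium dial (rad), counter-clockwise from above positive, range -2.6 to 2.6; 0 = index mark along the unit's x axis. The dial is a disc 132 mm across, its top 56 mm above the table; a low hub 28 mm across in its middle rises to 62 mm. It stays where it is left; its friction (about 0.12 N m) means a push of about 2.5 N at the stud. It needs 40 to 110 deg of turning, either way
- index_point (a point): point on the dial's index mark (a 3 mm wide black line from near the hub to the rim, ending in a short pointer) extended outwards, 103 mm from the axis and 48 mm above the table: the centre of the peg lies at this radius too, so when lined up this point is straight over the peg's axis seen from above
- stud_top (a point): centre of the top of the dial's finger stud: upright black cylinder, 16 mm across, 48 mm from the axis, diametrically opposite the index mark; it stands 38 mm above the dial's top (from 56 to 94 mm above the table)
- dial_lift (a joint): how far the dial has been lifted off its seat (m); 0 = seated. The dial is held down only by its weight (0.4 kg) and must stay down
- cone_peg: black cone-shaped peg marking the target line: 26 mm across at its base, pointed, 21 mm tall (from 40 to 61 mm above the table), fixed at the outer end of one of the two long scale lines, 103 mm from the dial's axis. Origin: centre of its underside. Only its position matters, not its yaw
- flat_ring: flat black washer-like ring marking the other long line, not the target: 26 mm across with a 14 mm hole, 4 mm high, 103 mm from the axis. Origin: centre of its underside
- set_button (a joint): travel of the small confirm button (m): 0 up, 0.006 fully down, pressing takes about 4 N; springs back
- set_button_top (a point): centre of the top face of the small round black button, 26 mm across, its top 73 mm above the table, in a steel housing on one of the two white boxes (80 by 80 by 50 mm high), left or right of the dial. Pressed downwards, a closed fingertip may be a little wider than the button
- stop_button (a joint): travel of the mushroom button (m), 0 up; must not be pressed
- stop_top (a point): centre of the top of the wide black mushroom button, 52 mm across, 84 mm above the table, on the other white box; leave alone
- wrench: loose steel open-ended wrench lying on the right, nearer the robot than the box; bystander, leave alone; origin at its underside or middle
- brush: loose hand brush lying left of the far edge; bystander, leave alone; origin at its underside or middle
- release_bottle: loose grey bottle, 60 mm wide, 160 mm tall, beyond the dial unit; bystander, leave alone; origin at its underside or middle
- wax_tin: loose steel tin, 66 mm wide, 60 mm tall, beyond the dial unit; bystander, leave alone; origin at its underside or middle
- dowel_a: loose upright steel dowel, 20 mm wide, 60 mm tall, between robot and dial, left; bystander, leave alone; origin at its underside or middle
- dowel_b: loose upright brass dowel, 26 mm wide, 45 mm tall, between robot and dial, right; bystander, leave alone; origin at its underside or middle
- sole_insert: loose aluminium shoe-sole mould insert, 84 by 245 by 14 mm, lying beyond on the right; bystander, leave alone; origin at its underside or middle
Things that resemble listed ones, but are neither listed nor needed, are in the scene too. What is shaped like the part that bears set_button but purple is not meant.

How it is judged:
By the outcome, as a careful person would: the job done as asked, in the order asked, and still so for the second after the job is handed in, with the robot touching nothing.
It also fails if it takes over 58 s, if anything falls off the work surface, if the arm or the gripper's body presses on something with over 40 N, if the wrist force passes 120 N, or if a joint passes its speed limit or range.

### The arm

A 6-joint arm with a two-finger parallel gripper is mounted at the origin on the work surface. World frame = base frame: x ahead of the robot, y to its left, z up, the work surface at z = 0. Lengths are in m, angles in degrees, forces in N, time in s.
With the tool pointing down it reaches from about 0.3 to 0.85 m from the base axis. Payload 4.2 kg.
Tool frame: the origin (TCP) lies between the finger pads; the fingertips stand 11 mm ahead of it and the grasp point (between the pads) lies 8 mm behind it; z points along the fingers, y is the direction in which the jaws open and shut (so a half turn about z gives the same grasp; the last joint's range is limited). The gripper opens to 91 mm and grips with 3 to 60 N. Pads are 32 mm wide; open, the fingers measure 118 mm over their backs; the gripper's body (76 mm by 178 mm) begins 60 mm behind the grasp point.
Start: joints at [74.485, 18.312, 89.639, -0, 72.044, -1.146], TCP at [0.143, 0.557, 0.225] pointing down, gripper open.
Joint ranges: [-177.97, 177.97], [-48.28, 115.42], [12.27, 149.76], [-77.06, 257.06], [2.81, 150.46], [-146.56, 146.56]. Speed limits (degrees/s): [147.25, 147.25, 180, 180, 180, 180].

### API

Orientations are given as [roll, pitch, yaw] about the fixed x, y, z axes, in that order (R = Rz(yaw) Ry(pitch) Rx(roll)).
In Python, from station import env, cams gives the robot as it stands. The module is installed in compiled form; this text tells all that it offers.
- The arm moves only by the tool carry_out, never from a script. Its argument "targets" is a list of rows, each a list of 7 numbers: the opening, from 0 (shut) to 1 (fully open), then the shift along the tool's x, y, z in cm, then the turn, a rotation vector about the tool's x, y, z in rad. A call has 1 to 12 rows; each row shifts and turns the commanded pose from where the row before left it, along the tool's axes as they then stand; what a row does not reach is not made up. A row lasts 1/10 s, in which the tool goes at most 50 mm and 8.59 degrees, less where a joint would pass 70% of its speed; a pose out of reach is approached as far as the arm can. A call is refused whole if a number of a shift passes 5 or a number of a turn 0.15, either way. A call with a gripper value outside its range is refused whole. The fingers move at their own pace and stop on an object; the grip force is fixed at half the most. Time passes only in rows, so rows that do not move let the fingers close. It gives the time, the measured TCP pose, the force and the opening at its end, in the units of the state.
- env.observe(): the state, without advancing time (a new reading comes with each control period).
- cams.read_camera(name): name is "scene" or "top" or "wrist"; returns (picture, depth): 400x640x3 uint8, blue, green, red; 400x640 float32, m along the optical axis (not along the pixel's ray), 0 where there is no reading.
- cams.get_calibration(name): a dict with "mtx" (3x3 intrinsics, pixels), "k1" (the pictures are not rectified: a ray, as slopes to the right and down, at radius r is drawn at 1 + k1 r^2 times it, then the intrinsics apply), "eye" and "attitude" of the camera in the world. Camera axes: x right, y up, looking along -z (the intrinsics and any distortion apply to the point x, -y, -z); pixel columns grow to the right and rows downward; lengths in m; the calibration is good to about 2 mm. A picture is of the moment at which its call begins: read the wrist's pose just before it. get_calibration takes no time and is no camera call; for the wrist camera it gives the pose at the moment of the call.
- env.finish_job(): hands the job in, once; it reports no verdict.
Trained networks look in the newest picture that a camera, given by its name, has taken for a name from the list of things; names that differ only in an ending like _2 or _b are one class to them, and where a whole thing is asked for, a point or a joint stands for the part that bears it (a point fixed in the world has none). Each returns a list of dicts, best first, with "score" (0 to 1); they miss things now and then, are a little off and sometimes report something else, mostly with a low value. They report only what shows in the picture. A call takes as long as a camera call. They do not tell look-alikes from the thing itself.
- cams.regions_of(camera, name): "region" (400x640 bool, what is visible of it) and "centre" ([column, row] in pixels, amid what is visible of it).
- cams.tip_of(camera, name): "centre" ([column, row] in pixels: a listed point, or the origin of a listed thing).
The state is a dict: "time": time; "joint_pos": joint angles; "qd": joint speeds; "joint_torque": joint torques, N m; "position": TCP position; "tool_rot": TCP orientation; "force": force on the tool from outside, world axes, zero at the start; "moment": the same for the moment, N m; "gripper_width": opening from 0.0 (shut) to 1.0 (fully open).
Only numpy, scipy, OpenCV 4.12 (cv2) and the standard library are available. Lean on these libraries where they do the work, as an engineer would, in place of code of your own. Each camera call takes 0.05 s, during which the arm holds its last target.

## Working session

There is one attempt and no reset: what is moved stays moved. The work goes in short steps, Python scripts to look and compute and a tool call to move; the robot and the scene stay as the last step left them, time stands still between calls to the robot, and variables do not carry over. Pictures are saved under pics/ and viewed, and the job is handed in when it is done.

Besides the shell and the picture viewer there is one more tool, called after "Request:" as name([rows], argument=value, ...), one row to a line, values as JSON. carry_out: Moves the arm, as the interface text tells. Its arguments: {"type":"object","properties":{"targets":{"type":"array","items":{"type":"array","items":{"type":"number"}}}},"required":["targets"]}

```bash
mkdir -p pics; cat > h.py <<'E'
import numpy as np, cv2
from station import env, cams
def ray(cam,px,c=None):
    c=c or cams.get_calibration(cam); K=np.array(c["mtx"]);k1=c["k1"]
    d=np.array([(px[0]-K[0,2])/K[0,0],(px[1]-K[1,2])/K[1,1]]); u=d.copy()
    for _ in range(30): u=d/(1+k1*(u@u))
    return u,c
def att(c):
    A=np.array(c["attitude"],float)
    return A
def toplane(cam,px,z,c=None):
    u,c=ray(cam,px,c); R=att(c); v=R@np.array([u[0],-u[1],-1.]); e=np.array(c["eye"])
    return e+v*(z-e[2])/v[2]
def proj(c,P):
    R=att(c);p=R.T@(np.array(P)-np.array(c["eye"]));s=np.array([p[0],-p[1]])/-p[2]
    s=s*(1+c["k1"]*(s@s));K=np.array(c["mtx"]);return [K[0,0]*s[0]+K[0,2],K[1,1]*s[1]+K[1,2]]
E
python3 - <<'E'
from h import *
for n in("scene","top","wrist"):
    c=cams.get_calibration(n);print(n,c)
    p,d=cams.read_camera(n);cv2.imwrite(f"pics/{n}0.png",p)
print(env.observe())
E
```

```text
scene {'mtx': array([[397.24207141,   0.        , 319.56002786],
       [  0.        , 397.24207141, 197.63192056],
       [  0.        ,   0.        ,   1.        ]]), 'k1': 0.03245936230905908, 'eye': array([ 1.17316846, -0.15333792,  0.60161667]), 'attitude': array([49.61967087,  0.530518  , 76.92073361])}
top {'mtx': array([[504.6406242 ,   0.        , 316.79953541],
       [  0.        , 504.6406242 , 204.12074704],
       [  0.        ,   0.        ,   1.        ]]), 'k1': -0.15365179302611606, 'eye': array([0.31294777, 0.00344255, 1.36136119]), 'attitude': array([ 11.7720226 ,  -0.17766323, -92.96287878])}
wrist {'mtx': array([[318.53597436,   0.        , 316.25967013],
       [  0.        , 318.53597436, 194.08529834],
       [  0.        ,   0.        ,   1.        ]]), 'k1': 0.009623494421727852, 'eye': array([0.08032232, 0.57144507, 0.38358258]), 'attitude': array([-1.35788567e+01,  6.08798756e-02,  7.55778311e+01])}
{'time': 0.15, 'joint_pos': array([ 7.44845656e+01,  1.83438858e+01,  8.96890317e+01, -8.13363155e-04,
        7.20454207e+01, -1.14618130e+00]), 'qd': array([-0.08920314, -0.10293162, -0.23565353, -0.13537785,  0.05295712,
        0.06753974]), 'joint_torque': array([-6.55396943e-04, -4.12774730e+01, -2.32154059e+01,  7.26611540e-02,
        4.34891903e-02, -1.06930943e-04]), 'position': array([0.14260693, 0.55666117, 0.22431575]), 'tool_rot': array([-1.79921662e+02, -7.93767371e-04,  1.65630998e+02]), 'force': array([0.37316933, 0.39805091, 0.03673185]), 'moment': array([-0.01301409,  0.03745849, -0.00800237]), 'gripper_width': 0.9990230741670534}
```

View pics/top0.png

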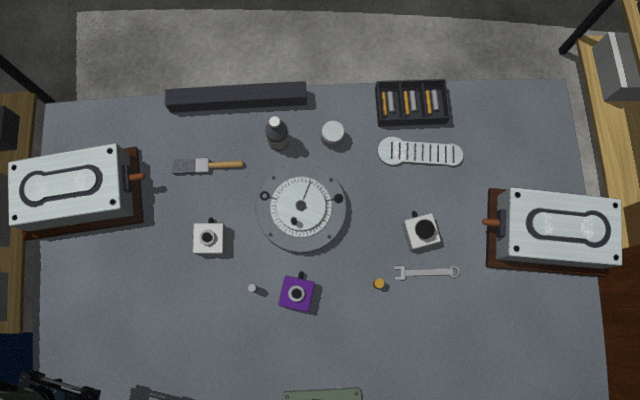

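View pics/scene0.png

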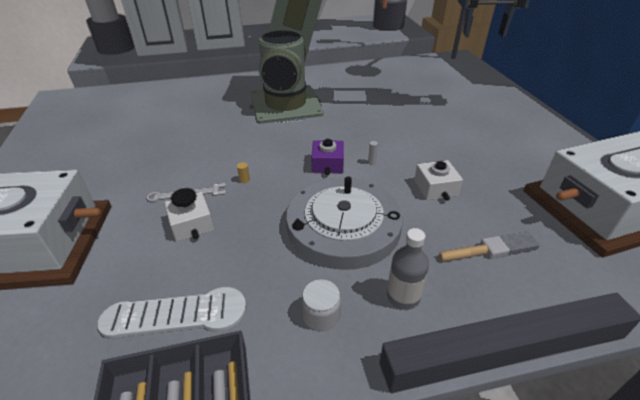

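The top picture shows the cone peg at (338,198), the ring at (264,196) and the stud at about (294,222). The index mark points up from the hub at (301,205). The small button on the white box is at (208,238), the mushroom at (425,230), and the purple decoy at (297,294). Next I'll measure these.

```bash
cat >> h.py <<'E'
from scipy.spatial.transform import Rotation as Ro
def att(c): return Ro.from_euler('xyz',c["attitude"],degrees=True).as_matrix()
Z={"index_point":.048,"stud_top":.094,"cone_peg":.04,"flat_ring":.04,"set_button_top":.073,"stop_top":.084,"stop_unit":0.,"dowel_a":0.03,"dowel_b":.022,"release_bottle":0.08,"wax_tin":0.03}
def meas(cam,names):
    c=cams.get_calibration(cam)
    for n in names:
        for r in cams.tip_of(cam,n)[:3]:
            print(cam,n,round(r["score"],2),np.round(r["centre"],1),np.round(toplane(cam,r["centre"],Z[n],c)[:2],4))
E
python3 - <<'E'
from h import *
for n in("top","scene"):
    p,d=cams.read_camera(n)
    meas(n,["index_point","stud_top","cone_peg","flat_ring","set_button_top","stop_unit"]+(["dowel_a","dowel_b","stop_top"] if n=="top" else []))
    x0,y0,w,h,s=(180,140,280,180,2.8) if n=="top" else (250,130,230,150,3.4)
    q=cv2.resize(p[y0:y0+h,x0:x0+w],None,fx=s,fy=s,interpolation=cv2.INTER_CUBIC);cv2.imwrite(f"pics/{n}1.png",q)
print(env.observe()["time"])
E
```

```text
top index_point 0.56 [317.1 171.7] [ 0.6752 -0.0202]
top index_point 0.31 [208.7 163.1] [0.7152 0.2735]
top stud_top 0.86 [294.7 218.1] [0.543  0.0441]
top stud_top 0.29 [206.4 163. ] [0.7017 0.2702]
top cone_peg 0.42 [335.1 197.5] [ 0.6034 -0.0649]
top flat_ring 0.44 [266.  197.7] [0.6123 0.1204]
top set_button_top 0.41 [205.8 236.9] [0.5089 0.2774]
top set_button_top 0.38 [295.4 290.7] [0.3602 0.0512]
top stop_unit 0.76 [299.9 208.7] [0.5856 0.0317]
top dowel_a 0.45 [255.2 290.1] [0.3684 0.158 ]
top dowel_a 0.42 [382.  282.7] [ 0.3705 -0.1752]
top dowel_b 0.45 [255.2 290.1] [0.3687 0.1589]
top dowel_b 0.42 [382.  282.7] [ 0.3708 -0.1763]
top stop_top 0.75 [420.7 226.8] [ 0.5052 -0.279 ]
scene index_point 0.96 [337.3 246.1] [ 0.6828 -0.0104]
scene stud_top 0.58 [348.2 179.9] [0.5494 0.0479]
scene cone_peg 0.5 [298.1 223.8] [ 0.5982 -0.0697]
scene flat_ring 0.49 [396.9 215.8] [0.6229 0.133 ]
scene set_button_top 0.58 [440.6 166.9] [0.5273 0.2702]
scene set_button_top 0.48 [327.3 137.4] [0.3451 0.0539]
scene stop_unit 0.77 [344.2 222.7] [0.5775 0.0343]
1.0
```

View pics/top1.png

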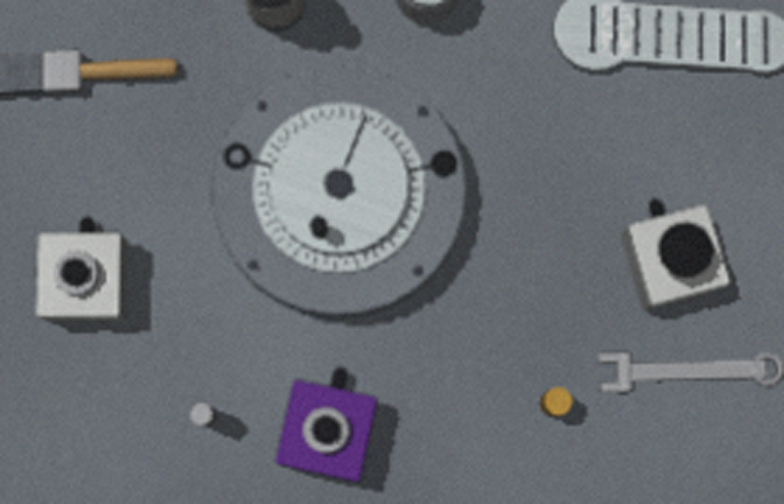

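View pics/scene1.png

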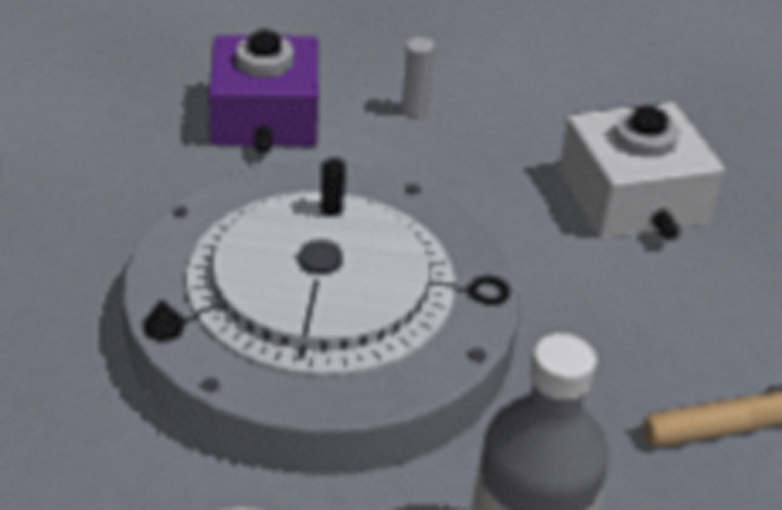

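Name check: the cone peg is the solid pointed one at top (338,198), and the scene crop shows a pointed cone there. The flat ring is the open one at (264,196). The set button is the small button on the white box at (207,237). The box at (297,291) is the purple decoy, and the one at (425,230) is the mushroom.

```bash
python3 - <<'E'
from h import *
def T(x,y): return (x/2.8+180,y/2.8+140)
def S(x,y): return (x/3.4+250,y/3.4+130)
top={"hub":(T(339,183),.062),"cone":(T(444,163),.047),"ring":(T(237,156),.044),"stud":(T(318,224),.094),"ptr":(T(365,119),.056),"btn":(T(76,271),.073),"bottle":((274,122),.16)}
sc={"hub":(S(320,257),.062),"ring":(S(489,290),.044),"conetip":(S(162,302),.061),"stud":(S(334,162),.094),"ptr":(S(302,355),.052),"btn":(S(650,118),.073),"bottle":((416,235),.16)}
for n,D in(("top",top),("scene",sc)):
    P={k:toplane(n,*v)[:2] for k,v in D.items()}
    for k in P: print(n,k,np.round(P[k],4), "ang from hub %.1f r %.4f"%(np.degrees(np.arctan2(*(P[k]-P["hub"])[::-1])),np.linalg.norm(P[k]-P["hub"])))
E
```

```text
top hub [0.582  0.0269] ang from hub 0.0 r 0.0000
top cone [ 0.5994 -0.0736] ang from hub -80.2 r 0.1020
top ring [0.617  0.1236] ang from hub 70.1 r 0.1028
top stud [0.5382 0.0471] ang from hub 155.1 r 0.0482
top ptr [ 6.441e-01 -5.000e-04] ang from hub -23.8 r 0.0679
top btn [0.509  0.2739] ang from hub 106.5 r 0.2576
top bottle [0.7803 0.084 ] ang from hub 16.1 r 0.2064
scene hub [0.5904 0.0285] ang from hub 0.0 r 0.0000
scene ring [0.6239 0.1254] ang from hub 70.9 r 0.1025
scene conetip [ 0.6056 -0.0711] ang from hub -81.3 r 0.1008
scene stud [0.542  0.0501] ang from hub 156.0 r 0.0530
scene ptr [ 0.6577 -0.0007] ang from hub -23.5 r 0.0734
scene btn [0.5199 0.2752] ang from hub 105.9 r 0.2565
scene bottle [0.7879 0.0842] ang from hub 15.7 r 0.2052
```

Request:
carry_out([
  [0, -3.2, -2.66, 0, 0, 0, 0],
  [0, -3.2, -2.66, 0, 0, 0, 0],
  [0, -3.2, -2.66, 0, 0, 0, 0],
  [0, -3.2, -2.66, 0, 0, 0, 0],
  [0, -3.2, -2.66, 0, 0, 0, 0],
  [0, -3.2, -2.66, 0, 0, 0, 0],
  [0, -3.2, -2.66, 0, 0, 0, 0],
  [0, -3.2, -2.66, 0, 0, 0, 0],
  [0, -3.2, -2.66, 0, 0, 0, 0],
  [0, -3.2, -2.66, 0, 0, 0, 0],
  [0, -3.2, -2.66, 0, 0, 0, 0],
  [0, -3.2, -2.66, 0, 0, 0, 0],
])

```text
time: 2.2
position: [0.4363, 0.151, 0.2252]
tool_rot: [180.0, 0.0, 165.6]
force: [0.5, -0.1, 0.7]
gripper_width: 0.005
```

Request:
carry_out([
  [0, -3.2, -2.66, 0, 0, 0, 0],
  [0, -3.2, -2.66, 0, 0, 0, 0],
  [0, -3.2, -2.66, 0, 0, 0, 0],
  [0, -3.2, -2.66, 0, 0, 0, 0],
  [0, 0, 0, 0, 0, 0, 0],
  [0, 0, 0, 0, 0, 0, 0],
])

```text
time: 2.8
position: [0.533, 0.0173, 0.2246]
tool_rot: [180.0, -0.1, 165.5]
force: [-0.5, -0.0, -0.1]
gripper_width: 0.006
```

```bash
python3 - <<'E'
from h import *
o=env.observe();print(o["time"],o["position"],o["tool_rot"],o["gripper_width"],o["force"])
p,d=cams.read_camera("wrist");c=cams.get_calibration("wrist");print(c["eye"],c["attitude"])
cv2.imwrite("pics/w2.png",p)
meas("wrist",["index_point","stud_top","cone_peg","flat_ring","set_button_top","stop_unit"])
E
```

```text
2.8 [0.53298621 0.01725346 0.22458503] [ 1.79980107e+02 -6.84505778e-02  1.65523203e+02] 0.006388167977554097 [-0.46159498 -0.01146465 -0.11238467]
[0.47036633 0.03250425 0.38415045] [-1.35118135e+01 -5.06969207e-02  7.55502511e+01]
wrist stud_top 0.65 [353.8 190.5] [0.5434 0.0502]
wrist flat_ring 0.58 [426.9 227. ] [0.6193 0.1245]
wrist set_button_top 0.62 [581.3  91.9] [0.5099 0.2763]
wrist stop_unit 0.65 [126.3  74. ] [ 0.3708 -0.1635]
wrist stop_unit 0.56 [336.1 211.2] [0.5875 0.0284]
wrist stop_unit 0.48 [551.2 257.9] [0.7183 0.2835]
```

View pics/w2.png

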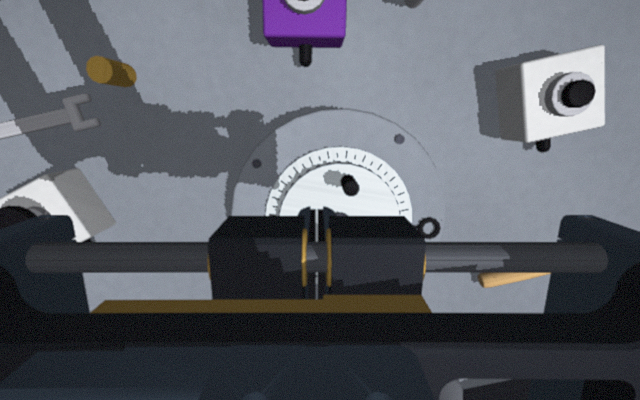

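The wrist picture shows the stud at (350,186), the ring at (428,227) and the set button at (577,92). The closed fingers hover beside the stud. I'll lower them beside it.

Request:
carry_out([
  [0, 0, 0, 2.5, 0, 0, 0],
  [0, 0, 0, 2.5, 0, 0, 0],
  [0, 0, 0, 2.5, 0, 0, 0],
  [0, 0, 0, 2.5, 0, 0, 0],
  [0, 0, 0, 2.2, 0, 0, 0],
  [0, 0, 0, 1.5, 0, 0, 0],
  [0, 0, 0, 0.6, 0, 0, 0],
  [0, 0, 0, 0, 0, 0, 0],
])

```text
time: 3.95
position: [0.5326, 0.018, 0.0815]
tool_rot: [-180.0, -0.1, 165.7]
force: [0.2, 0.3, 0.3]
gripper_width: 0.004
```

```bash
python3 - <<'E'
from h import *
o=env.observe();print(o["time"],o["position"],o["tool_rot"],o["force"])
p,d=cams.read_camera("wrist");cv2.imwrite("pics/w3.png",p)
p,d=cams.read_camera("scene");cv2.imwrite("pics/s3.png",cv2.resize(p[130:280,250:480],None,fx=3.4,fy=3.4,interpolation=cv2.INTER_CUBIC))
E
```

```text
3.95 [0.53263241 0.01802235 0.08150165] [-1.79987325e+02 -7.15279387e-02  1.65661945e+02] [0.16256685 0.26810706 0.31893456]
```

View pics/w3.png

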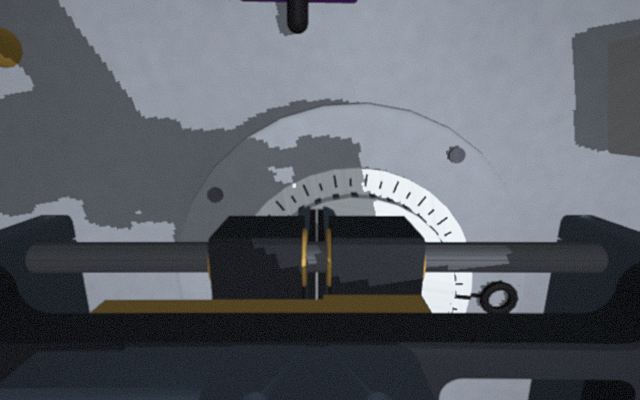

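View pics/s3.png

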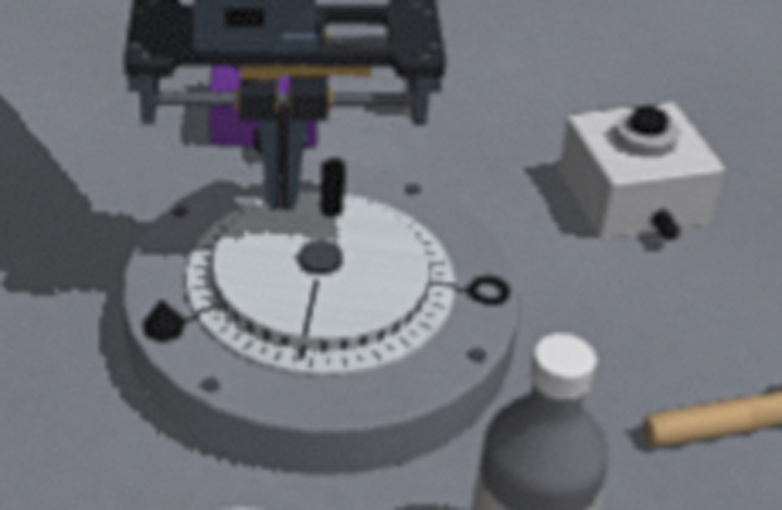

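The scene crop shows the fingers beside the stud (stud at crop 333,190), with a clear gap and nothing touching. I'll push slowly in an arc about the dial's axis.

Request:
carry_out([
  [0, 0.1, 0.25, 0, 0, 0, 0.05],
  [0, 0.1, 0.25, 0, 0, 0, 0.05],
  [0, 0.1, 0.25, 0, 0, 0, 0.05],
  [0, 0.1, 0.25, 0, 0, 0, 0.05],
  [0, 0.1, 0.25, 0, 0, 0, 0.05],
  [0, 0.1, 0.25, 0, 0, 0, 0.05],
  [0, 0.1, 0.25, 0, 0, 0, 0.05],
  [0, 0.1, 0.25, 0, 0, 0, 0.05],
  [0, 0, 0, 0, 0, 0, 0],
])

```text
time: 4.95
position: [0.5344, 0.0389, 0.0831]
tool_rot: [180.0, 0.1, 142.8]
force: [-1.1, -2.4, 1.1]
gripper_width: 0.005
```

```bash
cat >> h.py <<'E'
def snap(k):
    o=env.observe();print(o["time"],o["position"],o["tool_rot"],o["force"])
    P=o["position"];y=np.radians(o["tool_rot"][2]);v=np.array([.585-P[0],.0275-P[1]])
    print("C in tool",v@[np.cos(y),np.sin(y)],v@[np.sin(y),-np.cos(y)])
    p,d=cams.read_camera("scene");cv2.imwrite(f"pics/s{k}.png",cv2.resize(p[130:280,250:480],None,fx=3.4,fy=3.4,interpolation=cv2.INTER_CUBIC))
    for r in cams.tip_of("scene","index_point")[:2]+cams.tip_of("scene","stud_top")[:1]+cams.tip_of("scene","cone_peg")[:1]: print(r)
E
python3 -c "
from h import *
snap(4)"
```

```text
4.95 [0.53437439 0.03892662 0.08305934] [1.79970626e+02 8.30941252e-02 1.42752858e+02] [-1.09334177 -2.37590379  1.07214563]
C in tool -0.04721562644787108 0.021545409841131728
{'centre': [343.4, 225.2], 'score': 0.74}
{'centre': [331.4, 244.0], 'score': 0.58}
{'centre': [352.5, 179.2], 'score': 0.84}
{'centre': [295.9, 223.9], 'score': 0.65}
```

View pics/s4.png

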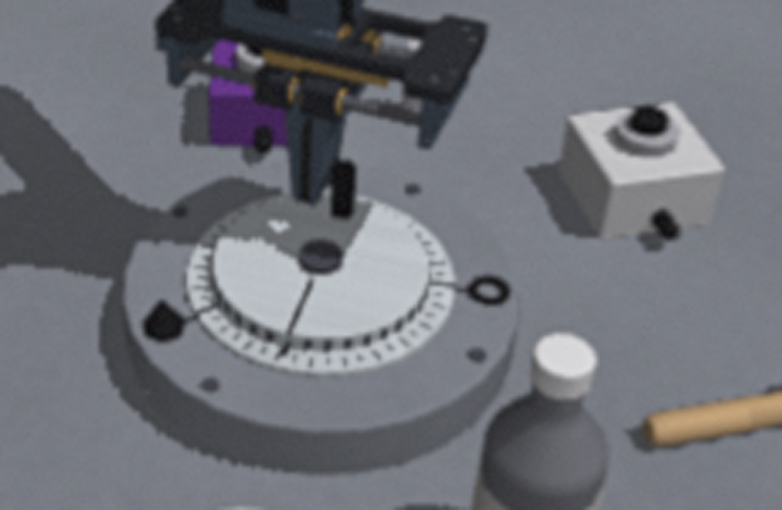

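Request:
carry_out([
  [0, 0.1, 0.245, 0, 0, 0, 0.05],
  [0, 0.1, 0.245, 0, 0, 0, 0.05],
  [0, 0.1, 0.245, 0, 0, 0, 0.05],
  [0, 0.1, 0.245, 0, 0, 0, 0.05],
  [0, 0.1, 0.245, 0, 0, 0, 0.05],
  [0, 0.1, 0.245, 0, 0, 0, 0.05],
  [0, 0.1, 0.245, 0, 0, 0, 0.05],
  [0, 0.1, 0.245, 0, 0, 0, 0.05],
  [0, 0.1, 0.245, 0, 0, 0, 0.05],
  [0, 0.1, 0.245, 0, 0, 0, 0.05],
  [0, 0.1, 0.245, 0, 0, 0, 0.05],
  [0, 0, 0, 0, 0, 0, 0],
])

```text
time: 6.35
position: [0.5478, 0.0644, 0.082]
tool_rot: [-180.0, -0.0, 111.2]
force: [-2.4, -1.1, 1.4]
gripper_width: 0.005
```

```bash
python3 -c "
from h import *
snap(5)"
```

```text
6.35 [0.54784779 0.06437283 0.08202745] [-1.79969662e+02 -3.85633259e-02  1.11229304e+02] [-2.44150244 -1.09069313  1.36783902]
C in tool -0.04782345551541952 0.021279313241159486
{'centre': [362.5, 182.0], 'score': 0.81}
{'centre': [296.5, 227.5], 'score': 0.52}
```

View pics/s5.png

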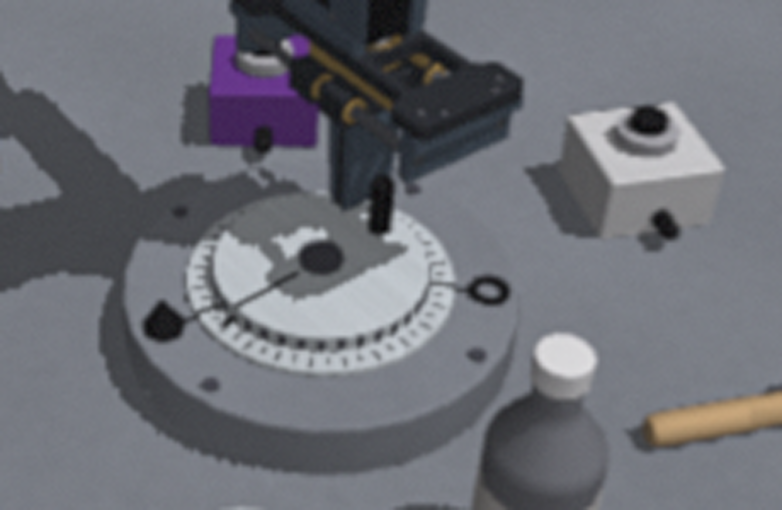

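```bash
cat >> h.py <<'E'
def S(x,y): return (x/3.4+250,y/3.4+130)
def angs(**k):
    c=cams.get_calibration("scene");H=toplane("scene",S(320,257),.062,c)[:2]
    for n,(x,y,z) in k.items():
        v=toplane("scene",S(x,y),z,c)[:2]-H; print(n,"%.1f"%np.degrees(np.arctan2(v[1],v[0])),np.linalg.norm(v))
E
python3 - <<'E'
from h import *
angs(p0=(302,355,.052),p4=(282,354,.052),p5=(226,322,.052),m5=(297,273,.056),linein=(206,312,.044),lineout=(186,320,.04),tip=(162,302,.061),stud5=(381,180,.094),stud0=(334,162,.094))
c=cams.get_calibration("scene");H=toplane("scene",S(320,257),.062,c)[:2]
for a in(-79,-80,-81,-82):
    f=np.radians(a);print(a,[np.round((np.array(proj(c,[*(H+r*np.array([np.cos(f),np.sin(f)])),z]))-[250,130])*3.4,1) for r,z in((.103,.061),(.103,.04),(.08,.044),(.066,.056))])
E
```

```text
p0 -23.5 0.07341640913846559
p4 -32.1 0.07543434182315592
p5 -64.5 0.07227609251587298
m5 -74.6 0.015898698982359433
linein -80.7 0.07418620528084618
lineout -82.1 0.08625375152815777
tip -81.3 0.10079543072037853
stud5 118.9 0.05046415297827914
stud0 156.0 0.052951657524454104
-79 [array([160.9, 307.5]), array([162.5, 333.4]), array([198.3, 317.1]), array([219.7, 295.6])]
-80 [array([159.8, 305.6]), array([161.4, 331.4]), array([197.4, 315.6]), array([218.9, 294.4])]
-81 [array([158.7, 303.6]), array([160.4, 329.4]), array([196.6, 314.1]), array([218.2, 293.1])]
-82 [array([157.7, 301.6]), array([159.4, 327.5]), array([195.8, 312.6]), array([217.5, 291.9])]
```

Request:
carry_out([
  [0, 0.1, 0.245, 0, 0, 0, 0.05],
  [0, 0.1, 0.245, 0, 0, 0, 0.05],
  [0, 0.1, 0.245, 0, 0, 0, 0.05],
  [0, 0.1, 0.245, 0, 0, 0, 0.05],
  [0, 0.04, 0.1, 0, 0, 0, 0.02],
  [0, 0, 0, 0, 0, 0, 0],
])

```text
time: 7.15
position: [0.5571, 0.0715, 0.0819]
tool_rot: [-180.0, -0.0, 98.6]
force: [-2.0, 0.7, 1.0]
gripper_width: 0.005
```

```bash
python3 -c "
from h import *
snap(6)
p,d=cams.read_camera('top');cv2.imwrite('pics/t6.png',cv2.resize(p[160:260,240:360],None,fx=5.5,fy=5.5,interpolation=cv2.INTER_CUBIC))
p,d=cams.read_camera('scene');cv2.imwrite('pics/z6.png',cv2.resize(p[180:250,280:400],None,fx=6.6,fy=6.6,interpolation=cv2.INTER_CUBIC))
"
```

```text
7.15 [0.55710877 0.07146079 0.08187214] [-1.79981573e+02 -2.33660073e-02  9.86304935e+01] [-2.02856373  0.69496277  1.02383761]
C in tool -0.047648413646162915 0.02097858742842383
{'centre': [365.0, 186.4], 'score': 0.65}
{'centre': [294.6, 225.8], 'score': 0.45}
```

View pics/z6.png

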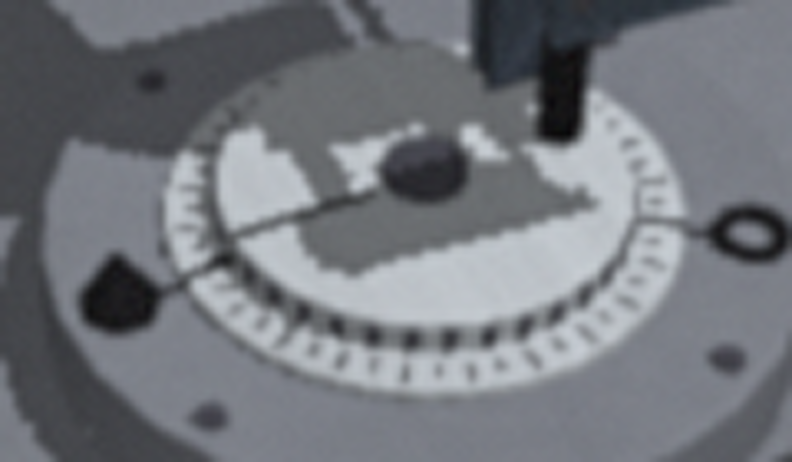

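View pics/t6.png

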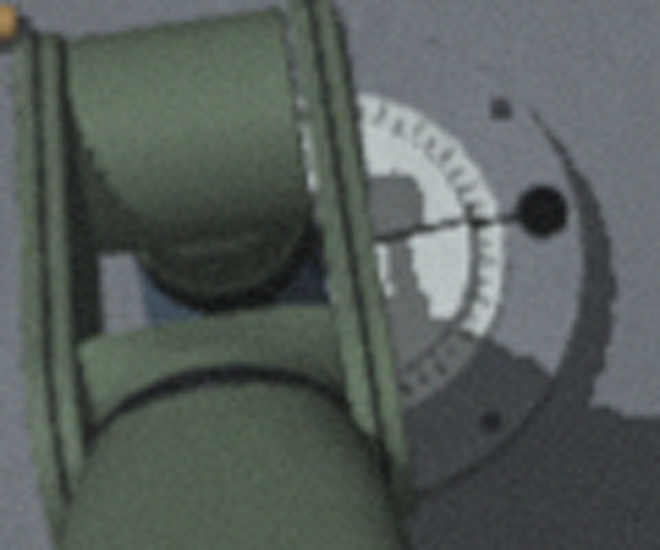

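The scene zoom shows the index mark running from the hub to the pointer at (225,258), close to the cone's line at (175,292) but not quite on it. I'll quantify that.

```bash
python3 - <<'E'
from h import *
ct=cams.get_calibration("top");cs=cams.get_calibration("scene")
Tz=lambda x,y:(x/5.5+240,y/5.5+160); Sz=lambda x,y:(x/6.6+280,y/6.6+180)
def a(cam,c,A,B,za,zb):
    v=toplane(cam,B,zb,c)-toplane(cam,A,za,c);return round(np.degrees(np.arctan2(v[1],v[0])),1)
print("top mark dir",a("top",ct,Tz(380,240),Tz(465,223),.056,.056))
Ht=toplane("top",(301.1,205.4),.062,ct)[:2]; Hs=toplane("scene",Sz(425,168),.062,cs)[:2];print(Ht,Hs)
print("scene mark dir",a("scene",cs,Sz(375,193),Sz(235,238),.056,.056), "hub->ptr",a("scene",cs,Sz(425,168),Sz(225,258),.062,.05), "hub->mark",a("scene",cs,Sz(425,168),Sz(235,238),.062,.056),"hub->line",a("scene",cs,Sz(425,168),Sz(175,292),.062,.042))
for cam,c,H,inv in(("top",ct,Ht,lambda p:((p[0]-240)*5.5,(p[1]-160)*5.5)),("scene",cs,Hs,lambda p:((p[0]-280)*6.6,(p[1]-180)*6.6))):
  for d in(-76,-78,-80,-82):
    f=np.radians(d);print(cam,d,[np.round(inv(proj(c,[*(H+r*np.array([np.cos(f),np.sin(f)])),z])),0) for r,z in((.02,.056),(.062,.056),(.082,.044),(.088,.04),(.103,.045),(.103,.061))])
E
```

```text
top mark dir -81.4
[0.58184344 0.02681853] [0.59010746 0.02919226]
scene mark dir -78.3 hub->ptr -79.3 hub->mark -80.2 hub->line -79.5
top -76 [array([376., 240.]), array([460., 215.]), array([499., 209.]), array([510., 207.]), array([540., 196.]), array([541., 189.])]
top -78 [array([377., 242.]), array([461., 220.]), array([500., 215.]), array([512., 213.]), array([542., 203.]), array([544., 196.])]
top -80 [array([377., 243.]), array([462., 224.]), array([502., 220.]), array([514., 219.]), array([544., 210.]), array([545., 203.])]
top -82 [array([377., 244.]), array([463., 228.]), array([503., 226.]), array([515., 225.]), array([546., 217.]), array([547., 210.])]
scene -76 [array([368., 202.]), array([247., 246.]), array([189., 295.]), array([171., 311.]), array([126., 316.]), array([124., 277.])]
scene -78 [array([367., 201.]), array([244., 241.]), array([185., 290.]), array([167., 305.]), array([121., 308.]), array([119., 270.])]
scene -80 [array([366., 200.]), array([241., 237.]), array([181., 284.]), array([163., 299.]), array([117., 301.]), array([114., 262.])]
scene -82 [array([365., 198.]), array([238., 232.]), array([178., 278.]), array([160., 292.]), array([113., 293.]), array([110., 255.])]
```

Request:
carry_out([
  [0, 0, -0.5, 0, 0, 0, 0],
  [0, 0, -0.7, 0, 0, 0, 0],
  [0, 0, 0, -1.5, 0, 0, 0],
  [0, 0, 0, -3, 0, 0, 0],
  [0, 0, 0, -4, 0, 0, 0],
  [0, 0, 0, -4, 0, 0, 0],
  [0, -1.5, 0, -2.5, 0, 0, 0],
  [0, -4, 0, -1.5, 0, 0, 0],
  [0, -4, 0, 0, 0, 0, 0],
  [0, -4, 0, 0, 0, 0, 0],
  [0, -4, 0, 0, 0, 0, 0],
  [0, -4, 0, 0, 0, 0, 0],
])

```text
time: 8.65
position: [0.5774, -0.1449, 0.2471]
tool_rot: [179.9, 0.0, 98.6]
force: [-0.3, -0.6, 0.0]
gripper_width: 0.005
```

Request:
carry_out([
  [0, -3, 0, 0, 0, 0, 0],
  [0, 0, 0, 0, 0, 0, 0],
  [0, 0, 0, 0, 0, 0, 0],
])

```text
time: 8.95
position: [0.5817, -0.1731, 0.2466]
tool_rot: [-180.0, -0.0, 98.5]
force: [0.3, 0.2, -0.1]
gripper_width: 0.002
```

```bash
python3 -c "
from h import *
o=env.observe();print(o['time'],o['position'],o['tool_rot'],o['force'])
for n in('wrist','scene'):
    p,d=cams.read_camera(n);cv2.imwrite('pics/%s7.png'%n,p)
p,d=cams.read_camera('top');cv2.imwrite('pics/t7.png',cv2.resize(p[160:260,240:360],None,fx=5.5,fy=5.5,interpolation=cv2.INTER_CUBIC))
"
```

```text
8.95 [ 0.58166823 -0.17308709  0.24661607] [-1.79997046e+02 -3.38660040e-02  9.85102767e+01] [ 0.26442293  0.22549442 -0.10190397]
```

View pics/wrist7.png

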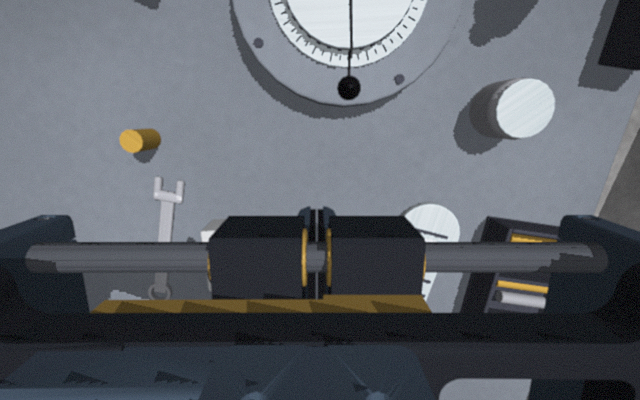

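View pics/t7.png

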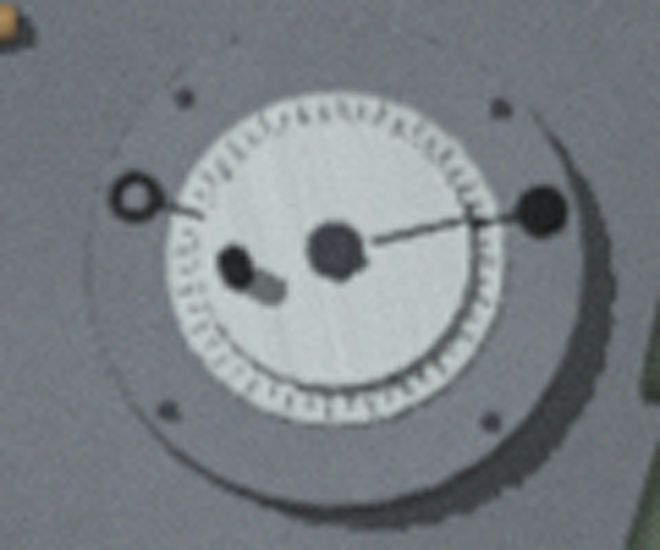

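The wrist picture shows the mark running down to the cone at (348,88), and it looks close to lined up. The hub is cut off, so I'll move back and measure properly.

Request:
carry_out([
  [0, -3.5, 0, 0, 0, 0, 0],
  [0, -3.5, 0, 0, 0, 0, 0],
  [0, 0, 0, 0, 0, 0, 0],
  [0, 0, 0, 0, 0, 0, 0],
])

```text
time: 9.5
position: [0.5924, -0.2412, 0.2467]
tool_rot: [-180.0, -0.1, 98.6]
force: [-1.4, -0.3, 0.7]
gripper_width: 0.005
```

```bash
python3 -c "
from h import *
c=cams.get_calibration('wrist');print(c['eye'],c['attitude'],env.observe()['position'])
p,d=cams.read_camera('wrist');cv2.imwrite('pics/w8raw.png',p);cv2.imwrite('pics/w8.png',cv2.resize(p[0:150,240:440],None,fx=4,fy=4,interpolation=cv2.INTER_CUBIC))
meas('wrist',['index_point','cone_peg','stud_top','flat_ring'])
"
```

```text
[ 0.58374803 -0.17825202  0.40618156] [-13.46615428  -0.05145884   8.54925873] [ 0.5924273 -0.2411569  0.2467493]
wrist cone_peg 0.63 [354.3  17.6] [ 0.608  -0.0717]
```

View pics/w8.png

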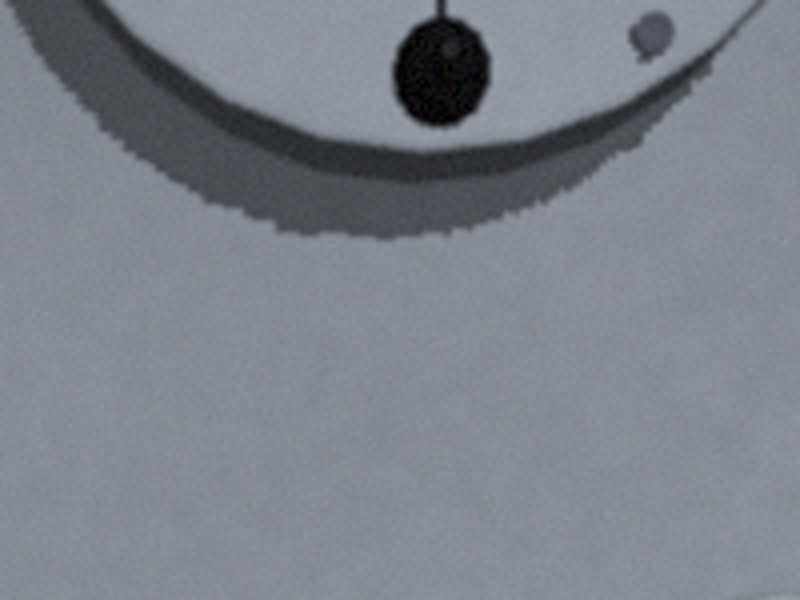

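Wrong way: the dial leaves the picture. I'll go forward, +13 cm along tool x.

Request:
carry_out([
  [0, 4, 0, 0, 0, 0, 0],
  [0, 5, 0, 0, 0, 0, 0],
  [0, 4, 0, 0, 0, 0, 0],
  [0, 0, 0, 0, 0, 0, 0],
  [0, 0, 0, 0, 0, 0, 0],
])

```text
time: 10.25
position: [0.573, -0.1124, 0.2474]
tool_rot: [180.0, 0.0, 98.7]
force: [0.5, -0.6, -0.5]
gripper_width: 0.002
```

```bash
python3 -c "
from h import *
c=cams.get_calibration('wrist');print(c['eye'],c['attitude'],env.observe()['position'])
p,d=cams.read_camera('wrist');cv2.imwrite('pics/w9raw.png',p);cv2.imwrite('pics/w9.png',cv2.resize(p[0:200,220:480],None,fx=3,fy=3,interpolation=cv2.INTER_CUBIC))
meas('wrist',['index_point','cone_peg','stud_top','flat_ring'])
"
```

```text
[ 0.56401278 -0.04925082  0.40676062] [-13.56907046  -0.1046707    8.68933365] [ 0.57303565 -0.11239541  0.2474475 ]
wrist cone_peg 0.72 [349.1 145.6] [ 0.6067 -0.0757]
wrist cone_peg 0.53 [155.1 185.1] [ 0.3898 -0.155 ]
wrist flat_ring 0.16 [519.5  27. ] [0.7615 0.0719]
```

View pics/w9.png

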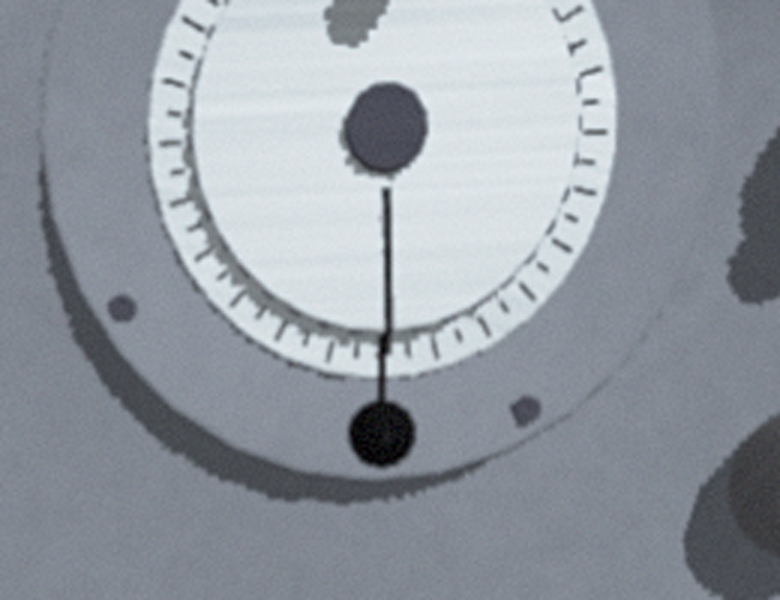

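```bash
cat >> h.py <<'E'
def wang(pts,x0=220,y0=0,s=3.):
    c=cams.get_calibration('wrist');W={k:toplane('wrist',(x/s+x0-.33,y/s+y0-.33),z,c)[:2] for k,(x,y,z) in pts.items()}
    an=lambda a,b:np.degrees(np.arctan2(*(W[b]-W[a])[::-1]))
    print({k:np.round(v,4) for k,v in W.items()})
    print("mark dir %.2f  hub->cone %.2f r %.4f  hub->line %.2f hub->m2 %.2f"%(an('m1','m2'),an('hub','cone'),np.linalg.norm(W['cone']-W['hub']),an('hub','line'),an('hub','m2')))
E
python3 - <<'E'
from h import *
p=cv2.imread('pics/w9raw.png',0).astype(float)
b=255-p
for r in(64,70,80,90,100,106,110,112,114,117,120,123,126,129,132):
    seg=b[r,340:360]-np.median(b[r,335:365]);seg[seg<25]=0
    print(r,round((seg*np.arange(340,360)).sum()/max(seg.sum(),1),2),seg.max())
m=(p[:170]<45).astype(np.uint8);n,l,st,ce=cv2.connectedComponentsWithStats(m);print([(s,c) for s,c in zip(st.tolist(),ce.tolist()) if s[4]>100][1:])
wang(dict(hub=(387,127,.062),m1=(387,190,.056),m2=(387.5,325,.056),line=(381.5,388,.042),cone=(381.5,433,.045)))
E
```

```text
64 348.37 179.0
70 348.56 167.0
80 348.86 163.0
90 348.89 177.5
100 349.14 181.0
106 349.2 171.0
110 349.02 83.0
112 347.83 108.5
114 347.92 144.0
117 348.82 194.0
120 346.88 165.0
123 346.92 164.5
126 346.88 108.0
129 346.84 97.0
132 346.65 102.0
[([149, 0, 47, 49, 1165], [170.75107296137338, 21.068669527896997]), ([541, 0, 99, 125, 5638], [606.6349769421781, 57.83061369279886]), ([498, 8, 27, 49, 332], [505.45180722891564, 37.376506024096386]), ([337, 132, 21, 23, 344], [346.73546511627904, 144.1075581395349])]
{'hub': array([0.5861, 0.0254]), 'm1': array([0.5899, 0.0072]), 'm2': array([ 0.5977, -0.0367]), 'line': array([ 0.6007, -0.0588]), 'cone': array([ 0.6032, -0.075 ])}
mark dir -79.91  hub->cone -80.35 r 0.1018  hub->line -80.18 hub->m2 -79.43
```

```bash
python3 - <<'E'
from h import *
c=cams.get_calibration('wrist')
w=lambda x,y,z:toplane('wrist',(x,y),z,c)[:2]
M=np.array([w(x,y,.056) for y,x in((64,348.37),(70,348.56),(80,348.86),(90,348.89),(100,349.14),(106,349.2))])
L=np.array([w(x,y,z) for y,x,z in((120,346.88,.044),(123,346.92,.044),(126,346.88,.04),(129,346.84,.04))])
cone=[w(346.6,144.5,z) for z in(.040,.045,.05)]
f=np.polyfit(M[:,1],M[:,0],1);print("mark ang",np.degrees(np.arctan2(-1,-f[0])))
for q in list(L)+cone: print(np.round(q,4),"offset from mark line mm",1e3*(q[0]-np.polyval(f,q[1])))
E
```

```text
mark ang -78.98595705604265
[ 0.5988 -0.0491] offset from mark line mm -1.7069502235608214
[ 0.5994 -0.0523] offset from mark line mm -1.733321858645942
[ 0.6003 -0.0555] offset from mark line mm -1.468456649045935
[ 0.6009 -0.0588] offset from mark line mm -1.5873805503413552
[ 0.6035 -0.0759] offset from mark line mm -2.2498660316664365
[ 0.603  -0.0756] offset from mark line mm -2.716587170055851
[ 0.6025 -0.0752] offset from mark line mm -3.183308308445154
```

Measured from this view, the mark needs about 1.2° more clockwise (2.3 mm at the peg radius). I'll return to the contact pose and nudge it by that much.

Request:
carry_out([
  [0, 4.5, 0, 0, 0, 0, 0],
  [0, 4.5, 0, 0, 0, 0, 0],
  [0, 4.5, 0, 0, 0, 0, 0],
  [0, 3.5, 0, 1, 0, 0, 0],
  [0, 1.5, 0, 3, 0, 0, 0],
  [0, 0, 0, 3.5, 0, 0, 0],
  [0, 0, 0, 3.5, 0, 0, 0],
  [0, 0, 0, 3, 0, 0, 0],
  [0, 0, 0, 1.8, 0, 0, 0],
  [0, 0, 0, 0.7, 0, 0, 0],
  [0, 0, 0, 0, 0, 0, 0],
  [0, 0, 0, 0, 0, 0, 0],
])

```text
time: 11.7
position: [0.5464, 0.0693, 0.0828]
tool_rot: [179.9, 0.0, 98.6]
force: [-0.2, -1.0, 0.0]
gripper_width: 0.004
```

Request:
carry_out([
  [0, 0, 0.4, 0, 0, 0, 0],
  [0, 0, 0.4, 0, 0, 0, 0],
  [0, 0, 0.2, 0, 0, 0, 0],
  [0, 0, 0.1, 0, 0, 0, 0],
  [0, 0, 0.1, 0, 0, 0, 0],
  [0, 0, 0, 0, 0, 0, 0],
])

```text
time: 12.3
position: [0.5569, 0.0713, 0.0819]
tool_rot: [-179.9, -0.0, 98.6]
force: [-1.5, -0.9, 0.5]
gripper_width: 0.007
```

Request:
carry_out([
  [0, 0.02, 0.05, 0, 0, 0, 0.01],
  [0, 0.02, 0.05, 0, 0, 0, 0.01],
  [0, 0, 0, 0, 0, 0, 0],
  [0, 0, 0, 0, 0, 0, 0],
])

```text
time: 12.7
position: [0.5579, 0.0719, 0.0819]
tool_rot: [-180.0, -0.0, 97.4]
force: [-2.5, -0.2, 1.2]
gripper_width: 0.004
```

Contact force is 2.5 N, as expected. I'll back off and go to the same viewing pose.

Request:
carry_out([
  [0, 0, -0.5, 0, 0, 0, 0],
  [0, 0, -0.7, 0, 0, 0, 0],
  [0, 0, 0, -1.5, 0, 0, 0],
  [0, 0, 0, -3, 0, 0, 0],
  [0, 0, 0, -4, 0, 0, 0],
  [0, 0, 0, -4, 0, 0, 0],
  [0, -2.5, 0, -2.5, 0, 0, 0],
  [0, -4, 0, -1.5, 0, 0, 0],
  [0, -4, 0, 0, 0, 0, 0],
  [0, -4, 0, 0, 0, 0, 0],
  [0, -3.5, 0, 0, 0, 0, 0],
  [0, 0, 0, 0, 0, 0, 0],
])

```text
time: 13.9
position: [0.5698, -0.1121, 0.2467]
tool_rot: [180.0, 0.1, 97.2]
force: [0.1, 1.3, 0.2]
gripper_width: 0.004
```

Request:
carry_out([
  [0, 0, 0, 0, 0, 0, 0],
  [0, 0, 0, 0, 0, 0, 0],
])

```text
time: 14.1
position: [0.5694, -0.1073, 0.2469]
tool_rot: [180.0, -0.0, 97.5]
force: [0.2, 1.0, -0.6]
gripper_width: 0.005
```

```bash
python3 - <<'E'
from h import *
print(env.observe()["position"])
c=cams.get_calibration('wrist')
P,d=cams.read_camera('wrist');cv2.imwrite('pics/w10raw.png',P);cv2.imwrite('pics/w10.png',cv2.resize(P[0:200,220:480],None,fx=3,fy=3,interpolation=cv2.INTER_CUBIC))
p=cv2.cvtColor(P,cv2.COLOR_BGR2GRAY).astype(float);b=255-p
n,l,st,ce=cv2.connectedComponentsWithStats((p[:190]<45).astype(np.uint8))
for s,q in zip(st.tolist(),ce.tolist()):
    if 250<s[4]<600: print(s,q)
for r in range(56,136,4):
    seg=b[r,335:370]-np.median(b[r,330:375]);seg[seg<30]=0
    print(r,round((seg*np.arange(335,370)).sum()/max(seg.sum(),1),2),seg.max())
E
```

```text
[ 0.56937163 -0.10734257  0.24686105]
[497, 8, 28, 50, 319] [505.1097178683386, 37.55172413793103]
[339, 138, 21, 22, 335] [348.6955223880597, 148.57611940298509]
56 347.25 70.0
60 346.23 151.0
64 349.09 84.0
68 348.51 124.0
72 348.6 162.0
76 348.51 161.0
80 348.87 169.0
84 348.89 180.0
88 348.89 175.0
92 348.97 170.0
96 349.01 180.0
100 349.22 159.0
104 349.36 163.0
108 349.34 167.0
112 358.57 144.0
116 348.65 100.0
120 350.99 163.0
124 348.0 166.0
128 359.25 120.0
132 348.16 98.0
```

View pics/w10.png

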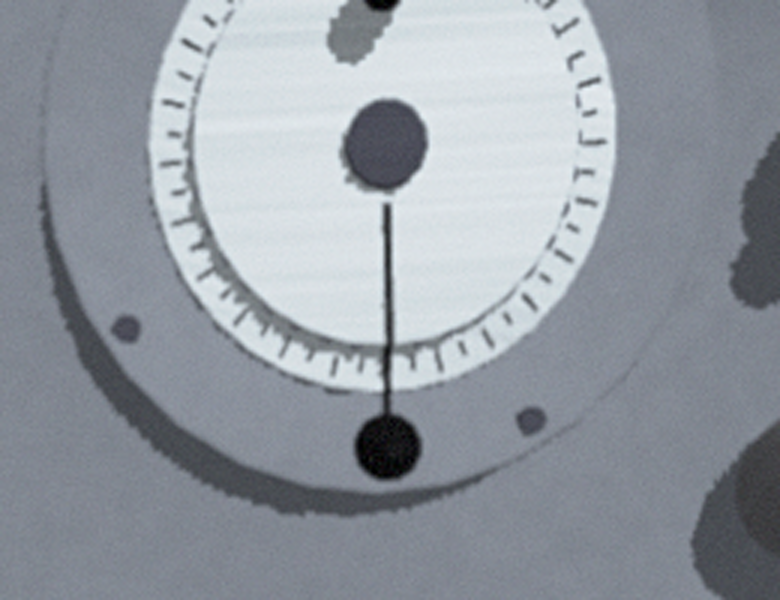

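```bash
cat > fit.py <<'E'
from h import *
def go(mp,lp,cp,c):
    w=lambda x,y,z:toplane('wrist',(x,y),z,c)[:2]
    M=np.array([w(x,y,.056) for y,x in mp]);f=np.polyfit(M[:,1],M[:,0],1)
    print("mark ang",np.degrees(np.arctan2(-1,-f[0])))
    for q in [w(x,y,z) for y,x,z in lp]+[w(*cp,z) for z in(.04,.045,.05)]: print(np.round(q,4),"off mm",round(1e3*(q[0]-np.polyval(f,q[1])),2))
E
python3 - <<'E'
from fit import *
go([(72,348.6),(76,348.51),(80,348.87),(84,348.89),(88,348.89),(92,348.97),(96,349.01),(100,349.22),(104,349.36),(108,349.34)],[(124,348.0,.044),(128,348.05,.042),(132,348.16,.04)],(348.7,148.6),cams.get_calibration('wrist'))
# hub
P=cv2.imread('pics/w10raw.png');hsv=P.astype(int).sum(2);m=((hsv>150)&(hsv<300)).astype(np.uint8);m[:, :320]=0;m[:,380:]=0;m[80:]=0
n,l,st,ce=cv2.connectedComponentsWithStats(m)
for s,q in zip(st[1:],ce[1:]):
    if s[4]>200: print(s,q,toplane('wrist',q,.062))
print(toplane('wrist',(348.7,48),.062))
E
```

```text
mark ang -79.7786943401003
[ 0.5982 -0.0461] off mm -0.7
[ 0.5991 -0.0505] off mm -0.55
[ 0.6001 -0.0549] off mm -0.34
[ 0.6036 -0.0732] off mm -0.18
[ 0.603  -0.0728] off mm -0.67
[ 0.6025 -0.0724] off mm -1.17
[335  34  27  29 606] [347.90924092  48.02970297] [0.58492046 0.02717981 0.062     ]
[0.58570007 0.02730912 0.062     ]
```

The dial is done: the mark's extension passes within about 0.2 mm of the cone base centre and about 0.5 mm of the scale line. Next is the small button, starting with a hover short of it to measure.

Request:
carry_out([
  [0, 4, -0.4, 0, 0, 0, 0],
  [0, 4, -0.4, 0, 0, 0, 0],
  [0, 4, -0.4, 0, 0, 0, 0],
  [0, 4, -0.4, 0, 0, 0, 0],
  [0, 4, -0.4, 0, 0, 0, 0],
  [0, 4, -0.4, 0, 0, 0, 0],
  [0, 2.2, -0.2, 0, 0, 0, 0],
  [0, 0, 0, 0, 0, 0, 0],
  [0, 0, 0, 0, 0, 0, 0],
  [0, 0, 0, 0, 0, 0, 0],
])

```text
time: 15.15
position: [0.5099, 0.1478, 0.247]
tool_rot: [180.0, 0.0, 97.4]
force: [-0.0, -0.7, 0.1]
gripper_width: 0.006
```

```bash
python3 - <<'E'
from h import *
o=env.observe();print(o["position"],o["tool_rot"])
P,d=cams.read_camera('wrist');cv2.imwrite('pics/w11.png',P)
meas('wrist',['set_button_top'])
p=P.astype(int).sum(2)
n,l,st,ce=cv2.connectedComponentsWithStats((p[:205]<120).astype(np.uint8))
for s,q in zip(st.tolist(),ce.tolist()):
    if 100<s[4]<2500: print(s,q,toplane('wrist',q,.073))
E
```

```text
[0.50985985 0.1478338  0.24698616] [1.79992222e+02 2.23645908e-02 9.74499075e+01]
wrist set_button_top 0.78 [332.8  49.8] [0.5107 0.276 ]
wrist set_button_top 0.56 [510.5 237.9] [0.7334 0.1093]
wrist set_button_top 0.55 [166.7 245.4] [0.3552 0.0516]
[322, 37, 24, 27, 401] [333.3715710723192, 51.438902743142144] [0.51158519 0.2744731  0.073     ]
[370, 61, 14, 13, 137] [376.4160583941606, 67.7080291970803] [0.55554445 0.26520735 0.073     ]
[606, 113, 34, 92, 1605] [628.1239875389408, 173.13769470404984] [0.8355783  0.19543442 0.073     ]
```

View pics/w11.png

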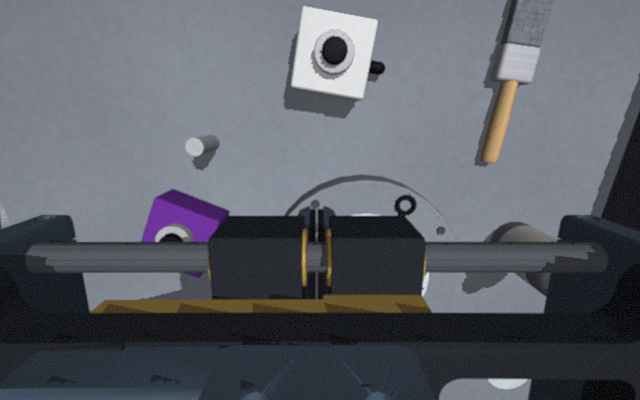

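The wrist picture shows the white box with the small button at (334,49). That is the right one: white, with the small button, while the purple one is at (172,245). Button position is about (0.511, 0.275). I'll move over it and go down close.

Request:
carry_out([
  [0, 4, 0.6, 0, 0, 0, 0],
  [0, 4.5, 0.6, 0, 0, 0, 0],
  [0, 4.15, 0.6, 0, 0, 0, 0],
  [0, 0, 0, 3, 0, 0, 0],
  [0, 0, 0, 4, 0, 0, 0],
  [0, 0, 0, 4, 0, 0, 0],
  [0, 0, 0, 3, 0, 0, 0],
  [0, 0, 0, 1.2, 0, 0, 0],
  [0, 0, 0, 0, 0, 0, 0],
  [0, 0, 0, 0, 0, 0, 0],
])

```text
time: 16.25
position: [0.5126, 0.2761, 0.0963]
tool_rot: [179.9, -0.1, 97.4]
force: [0.9, -0.5, 0.5]
gripper_width: 0.003
```

```bash
python3 - <<'E'
from h import *
o=env.observe();print(o["position"],o["tool_rot"],o["force"])
P,d=cams.read_camera('scene');cv2.imwrite('pics/s12.png',cv2.resize(P[110:220,350:510],None,fx=5,fy=5,interpolation=cv2.INTER_CUBIC))
E
```

```text
[0.51260122 0.27612677 0.09628004] [ 1.79863616e+02 -5.31784806e-02  9.74031158e+01] [ 0.86049296 -0.49782091  0.45869849]
```

View pics/s12.png

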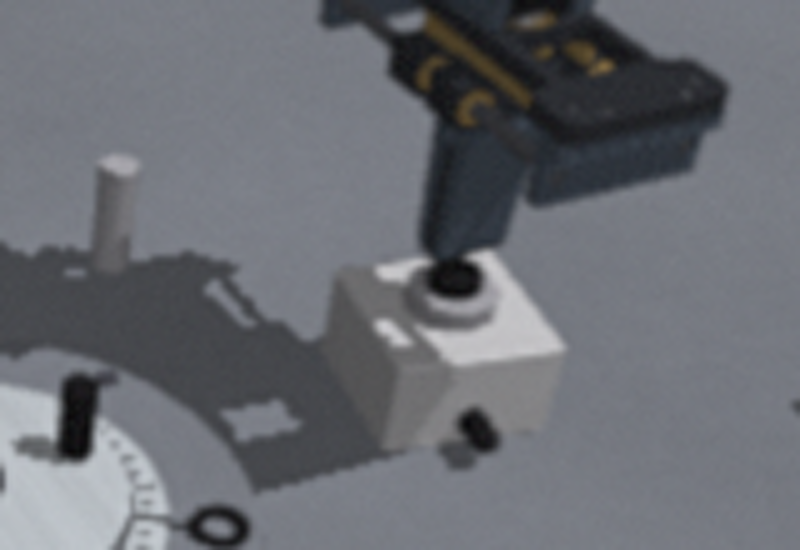

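The fingertips stand straight over the button at crop (455,275), with a small gap. I'll press in small steps and watch the force.

Request:
carry_out([
  [0, 0, 0, 0.5, 0, 0, 0],
  [0, 0, 0, 0.5, 0, 0, 0],
  [0, 0, 0, 0.2, 0, 0, 0],
  [0, 0, 0, 0.2, 0, 0, 0],
  [0, 0, 0, 0.15, 0, 0, 0],
  [0, 0, 0, 0, 0, 0, 0],
])

```text
time: 16.9
position: [0.5113, 0.276, 0.0795]
tool_rot: [-180.0, 0.0, 97.5]
force: [-1.0, -0.7, 3.4]
gripper_width: 0.001
```

Request:
carry_out([
  [0, 0, 0, 0.1, 0, 0, 0],
  [0, 0, 0, 0.1, 0, 0, 0],
  [0, 0, 0, 0, 0, 0, 0],
])

```text
time: 17.2
position: [0.5113, 0.276, 0.0775]
tool_rot: [-180.0, -0.0, 97.4]
force: [-1.2, -0.6, 3.6]
gripper_width: 0.005
```

Request:
carry_out([
  [0, 0, 0, 0.05, 0, 0, 0],
  [0, 0, 0, 0.05, 0, 0, 0],
  [0, 0, 0, 0, 0, 0, 0],
])

```text
time: 17.5
position: [0.5113, 0.276, 0.0772]
tool_rot: [180.0, -0.0, 97.4]
force: [-3.1, -2.1, 7.7]
gripper_width: -0.0
```

Request:
carry_out([
  [0, 0, 0, 0.05, 0, 0, 0],
  [0, 0, 0, 0, 0, 0, 0],
])

```text
time: 17.7
position: [0.5113, 0.276, 0.0772]
tool_rot: [180.0, -0.0, 97.5]
force: [-2.0, -2.9, 10.3]
gripper_width: 0.007
```

The hard stop is reached: the tip stopped at 66 mm with the force rising to 10 N, which is full travel. I'll release and retreat.

Request:
carry_out([
  [0, 0, 0, -0.5, 0, 0, 0],
  [0, 0, 0, -1, 0, 0, 0],
  [0, 0, 0, -3, 0, 0, 0],
  [0, 0, 0, -4, 0, 0, 0],
  [0, 0, 0, -4, 0, 0, 0],
  [0, 0, 0, -3, 0, 0, 0],
  [0, -4, 0, 0, 0, 0, 0],
  [0, -4, -1, 0, 0, 0, 0],
  [0, -4, -1, 0, 0, 0, 0],
  [0, 0, 0, 0, 0, 0, 0],
  [0, 0, 0, 0, 0, 0, 0],
])

```text
time: 18.8
position: [0.5073, 0.1541, 0.2313]
tool_rot: [179.9, -0.0, 97.3]
force: [0.1, 0.7, 0.1]
gripper_width: 0.008
```

```bash
python3 - <<'E'
from h import *
o=env.observe();print(o["position"],o["force"])
P,d=cams.read_camera('scene');cv2.imwrite('pics/s13.png',cv2.resize(P[120:300,130:480],None,fx=2.2,fy=2.2,interpolation=cv2.INTER_CUBIC))
meas('scene',['set_button_top'])
P,d=cams.read_camera('wrist');cv2.imwrite('pics/w13.png',P)
E
```

```text
[0.50734441 0.15410323 0.23132791] [0.0615496  0.74664288 0.09958131]
scene set_button_top 0.66 [441.9 164.1] [0.5181 0.2778]
scene set_button_top 0.63 [323.1 137.8] [0.3444 0.0432]
```

View pics/s13.png

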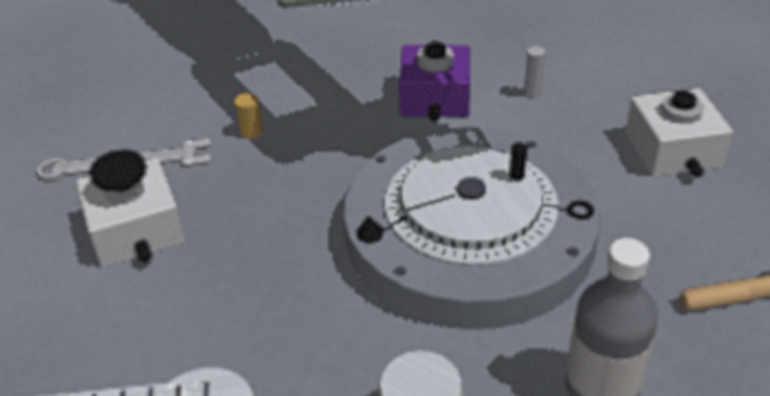

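View pics/w13.png

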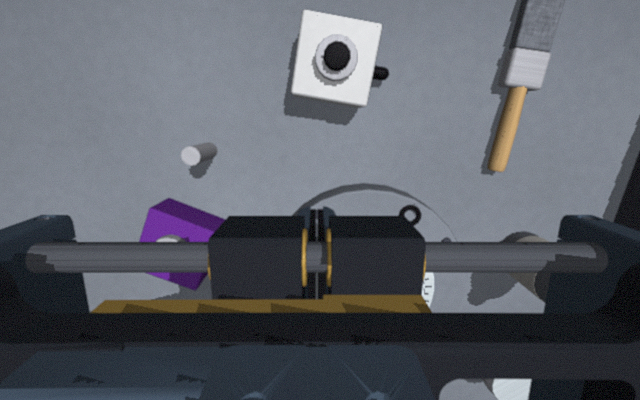

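The scene crop shows the mark still pointing at the cone (368,230) and the button at (684,100) back up. The loose things are where they were, and the robot is clear of everything.

```bash
python3 -c "
from station import env
print(env.finish_job())"
```

```text
the job is handed in; nothing more can be done
None
```

I turned the dial until its mark lined up with the cone-peg line, then pressed the small button to its stop and let it come back up. The job is handed in at about 19 s; it reports no verdict.

- **Dial:** I pushed the stud clockwise with closed fingers at about 2.5 N, roughly 56°. The first try stopped about 1.2° short, so I went back and nudged it. In the last close measurement, the mark's extension passed about 0.2 mm from the cone's base centre and about 0.5 mm from the scale line, so within about 0.5°.
- **Button:** I pressed the small button on the white box, not the purple one. It stopped at full travel, with the force rising to about 10 N. It looked up again in the scene and wrist pictures; I have no reading of its travel itself.
- **Everything else:** The mushroom button was not touched, and the things visible in the last pictures were where they started. I did not take a last top picture. The robot was touching nothing at hand-in.
- **Disagreement:** The scene camera placed things about 6–8 mm further from the robot than the top and wrist cameras. I used the wrist camera for the final alignment and the button position.

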